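Close up a loose row of cartons with the file tray's follower

ROBOT

A 6-joint arm with a two-finger parallel gripper is mounted at the origin on the work surface. World frame = base frame: x ahead of the robot, y to its left, z up, the work surface at z = 0. Lengths are in mm, angles in rad, forces in N, time in s.
With the tool pointing down it reaches from about 350 to 775 mm from the base axis. Payload 7.3 kg.
Tool frame: the origin (TCP) lies on the centre line of the jaws, within the pads' length; the fingertips stand 17 mm ahead of it and the grasp point (between the pads) lies 2 mm behind it; z points along the fingers, y is the line along which they close (so a half turn about z gives the same grasp; the last joint's range is limited). The gripper opens to 92 mm and grips with 3 to 60 N. Pads are 19 mm wide; open, the fingers measure 130 mm over their backs; the gripper's body (75 mm by 190 mm) begins 47 mm behind the grasp point.
Start: joints at [-1.431, 0.342, 1.524, -0, 1.275, -0.146], TCP at [148.033, -503.716, 243.741] pointing down, gripper open.
Joint ranges: [-2.53, 2.53], [-0.77, 2.02], [0.04, 2.7], [-1, 4.14], [0.28, 2.66], [-3.11, 3.11]. Speed limits (rad/s): [2.57, 2.57, 3.14, 3.14, 3.14, 3.14].

INTERFACE

Orientations are given as [roll, pitch, yaw] about the fixed x, y, z axes, in that order (R = Rz(yaw) Ry(pitch) Rx(roll)).
In Python, from plant import bot gives the robot as it stands. The module is installed in compiled form; this text tells all that it offers.
- The arm moves only by the shell command python3 -m pendant 'ROWS'. ROWS is JSON, a list of rows, each a list of 3 entries, a list of its own where there are three numbers: the shift along the world's x, y, z as a fraction of full scale, then the turn, a rotation vector about the world's x, y, z as a fraction of full scale, then the opening, from -1 (shut) to 1 (fully open), so that 0 is half open. In form: [[[tx, ty, tz], [rx, ry, rz], claw], ...]. A call has exactly 10 rows; each row shifts and turns the commanded pose from where the row before left it; what a row does not reach is not made up. Full scale, the value 1, is 30 mm for a shift and 0.12 rad for a turn. A row lasts 1/12 s, in which the tool goes at most 41.7 mm and 7.16 degrees, less where a joint would pass 70% of its speed; a pose out of reach is approached as far as the arm can. A call with a number of a shift or a turn outside -1 to 1 is refused whole. A call with a gripper value outside its range is refused whole. The fingers move at their own pace and stop on an object; the grip force is fixed at half the most. Time passes only in rows, so rows that do not move let the fingers close, or fill a call up. It gives the time, the measured TCP pose, the force, the opening and the grip force at its end, in the units of the state.
- bot.get_obs(): the state, without advancing time (a new reading comes with each control period).
- bot.capture(name): name is "side" or "top" or "wrist"; returns the picture (400x640x3 uint8, blue, green, red); there is no depth.
- bot.camera_params(name): a dict with "fovy" (degrees; the focal length in pixels is half the picture's height over the tangent of half this angle, whatever the lens; pixels are square), "cx", "cy" (the principal point, pixels), "camera_from_world" (4x4, takes a point from world to camera coordinates). Camera axes: x right, y down, z forward; pixel columns grow to the right and rows downward; lengths in mm; the calibration is good to about 2 mm. A picture is of the moment at which its call begins: read the wrist's pose just before it. camera_params takes no time and is no camera call; for the wrist camera it gives the pose at the moment of the call.
- bot.close_job(): hands the job in; it is judged then, once.
The state is a dict: "time": time; "joint_positions": joint angles; "dq": joint speeds; "tau": joint torques, N m; "tool_pos": TCP position; "tcp_rot": TCP orientation; "contact_force": force on the tool from outside, world axes, zero at the start; "moment": the same for the moment, N m; "grip_width": finger opening in mm; "finger_force": force on a finger pad.
Only numpy, scipy, OpenCV 4.12 (cv2) and the standard library are available. Lean on these libraries where they do the work, as an engineer would, in place of code of your own. Each camera call takes 0.05 s, during which the arm holds its last target. There are 200 camera calls.

TASK

The row of four brown cartons in the file tray has worked loose. Slide the tray's follower up behind them until the row goes tight against the clamped divider, without crushing the cartons, then ease the follower back about a finger's width (15 to 20 mm) so that a carton can be lifted out easily, and let go. Leave the row closed up and upright, and do not disturb the other things in the tray or on the bench.

Things in the scene. Friction and masses are not known exactly. Their poses are not given: they have to be found in the camera images.
- tray: long open file tray of grey sheet steel, 420 mm long along its y, 108 mm wide along its x, fixed to the bench; floor 4 mm thick, side walls 30 mm high with rolled rails on top, end plates 60 mm high. Origin at the centre of its underside, y along the row (the divider and the white carton are at its +y end, the follower at its -y end)
- divider: upright steel plate across the tray, 98 mm wide, 4 mm thick, clamped to both side rails by black thumbscrews, so it does not give (it is set at a different place each time); its top is 86 mm above the bench. Origin: foot of the plate on the tray floor, on the face that looks at the row; the row is on its -y side, y along the tray
- follower (a joint): travel of the follower, m: 0 at the end of its track far from the divider, up to 0.25, growing towards the divider. A steel plate 98 mm wide on two black shoes riding the tray's rails, black grip on top. Stays where left; slides with 2 N (+4 N per m/s); pushing the cartons adds 1 to 5 N; once the row is tight, it hardly gives and resistance climbs steeply: 10 to 15 N is plenty
- follower_grip (a point): centre of the follower's grip, 108 mm above the bench: a block 46 mm wide across the tray (x), 12 mm thick along the tray (y), 40 mm tall (its foot 88 mm and its top 128 mm above the bench), so it stands wholly above the cartons' tops (79 mm above the bench) and can be pinched from above, along the tray or across it. Axes as the tray's
- follower_face (a point): foot of the follower's pushing face (the flat face towards the cartons), 4 mm above the bench, on the tray's middle line; 6 mm farther towards the divider than the grip's centre. Axes as the tray's
- carton_1: brown carton of the row, the one next to the divider, standing loose on the tray floor; 75 mm tall, 36 mm thick along the tray, 94 mm wide, about 90 g; origin at the centre of its underside, z up, y along the tray towards the divider
- carton_2: brown carton of the row, second from the divider, standing loose on the tray floor; 75 mm tall, 36 mm thick along the tray, 94 mm wide, about 90 g; origin at the centre of its underside, z up, y along the tray towards the divider
- carton_3: brown carton of the row, third from the divider, standing loose on the tray floor; 75 mm tall, 36 mm thick along the tray, 94 mm wide, about 90 g; origin at the centre of its underside, z up, y along the tray towards the divider
- carton_4: brown carton of the row, last, next to the follower, standing loose on the tray floor; 75 mm tall, 36 mm thick along the tray, 94 mm wide, about 90 g; origin at the centre of its underside, z up, y along the tray towards the divider; the row is crushed if squeezed with more than 60 N
- spare_carton: white carton of another kind behind the divider, 62 mm tall, 48 mm thick, 94 mm wide, 140 g; stays there; origin at the centre of its underside
- alcohol_bottle: white bottle, 68 mm across, 170 mm tall, on the bench, to be left alone; origin at the centre of its underside
- brush: hand brush 190 mm long lying on the bench, to be left alone; origin at its underside near the middle
- parts_tray: shallow white divided tray 120 x 160 x 35 mm on the bench, to be left alone; origin at the centre of its underside
Things that resemble listed ones, but are neither listed nor needed, are in the scene too. What is shaped like the divider but green is not meant.

How it is judged (in metres and radians):
On the way:
1. the follower has been slid up until the four cartons are packed tight against the divider (less than 4 mm of slack in all) (y of follower_face in the frame of divider above -0.148 m), for 0.1 s.
At the end, for the whole second after the job is handed in: the four cartons stand upright in the tray, closed up against the divider (first carton within 5 mm of it, all slack in the row together under 5 mm), and the follower rests 8 to 32 mm clear of the last carton (y of carton_4 in the frame of divider above -0.131 m and y of carton_1 in the frame of divider above -0.023 m and y of follower_face in the frame of carton_4 between -0.05 and -0.026 m and velocity of joint follower between -0.005 and 0.005 m/s and angle between each of carton_1, carton_2, carton_3, carton_4's own z axis and vertical below 0.12 rad and linear speed of each of carton_1, carton_2, carton_3, carton_4 below 0.01 m/s and height (world z) of each of carton_1, carton_2, carton_3, carton_4 below 0.01 m); the robot touches nothing.
It fails at once if a carton of the row tipped over (more than 0.4 rad) (angle between any of carton_1, carton_2, carton_3, carton_4's own z axis and vertical above 0.4 rad).
It fails at once if the cartons were crushed (row squeezed against the divider with more than 60 N) (contact force between carton_1 and divider above 60 N).
It fails at once if the white carton, the bottle, the brush or the white tray was moved more than 20 mm or tipped (distance of any of spare_carton, alcohol_bottle, brush, parts_tray from where it was at the start of the episode above 0.02 m or angle between any of spare_carton, alcohol_bottle, brush, parts_tray's own z axis and vertical above 0.4 rad).
It also fails if it takes over 40 s, if anything falls off the work surface, if the arm or the gripper's body presses on something with over 40 N, if the wrist force passes 120 N, or if a joint passes its speed limit or range.

## Working session

There is one attempt and no reset: what is moved stays moved. The work goes in short steps, Python scripts to look and compute and a shell command to move; the robot and the scene stay as the last step left them, time stands still between calls to the robot, and variables do not carry over. Pictures are saved under pics/ and viewed, at most 10 in all, crops included, and the job is handed in when it is done.

```bash
mkdir -p pics; python3 - <<'E'
from plant import bot
import cv2,numpy as np
print(bot.get_obs())
for n in("top","side"):
    im=bot.capture(n);cv2.imwrite(f"pics/{n}.png",im)
    p=bot.camera_params(n);print(n,p["fovy"],p["cx"],p["cy"],np.round(p["camera_from_world"],3).tolist())
E
```

```text
{'time': 0.0, 'joint_positions': array([-1.43097705e+00,  3.42712063e-01,  1.52500744e+00, -1.80596107e-05,
        1.27540054e+00, -1.45985949e-01]), 'dq': array([ 0.00094526, -0.00174892,  0.0006659 , -0.0010913 ,  0.00069951,
       -0.00119518]), 'tau': array([-7.31832642e-04, -4.31250715e+01, -2.44217044e+01,  7.17785186e-02,
        5.59201394e-02, -8.23581058e-05]), 'tool_pos': array([ 147.9833384 , -503.31735984,  243.05381976]), 'tcp_rot': array([-3.14007899e+00, -2.05101283e-04,  2.85810342e-01]), 'contact_force': array([-0.87224555, -0.27548039, -0.38624935]), 'moment': array([-0.01245513,  0.00413413, -0.02312705]), 'finger_force': 0.0, 'grip_width': 91.7471013190787}
top 47.05894219213548 317.64557592268795 196.9532834061813 [[0.009, -1.0, 0.015, 40.583], [-0.983, -0.012, -0.183, 518.925], [0.183, -0.013, -0.983, 1461.79], [0.0, 0.0, 0.0, 1.0]]
side 42.838342024133766 314.1959070182147 198.53650158475943 [[-0.982, -0.189, 0.011, 533.102], [-0.102, 0.476, -0.874, 123.374], [0.16, -0.859, -0.486, 1504.949], [0.0, 0.0, 0.0, 1.0]]
```

View pics/top.png

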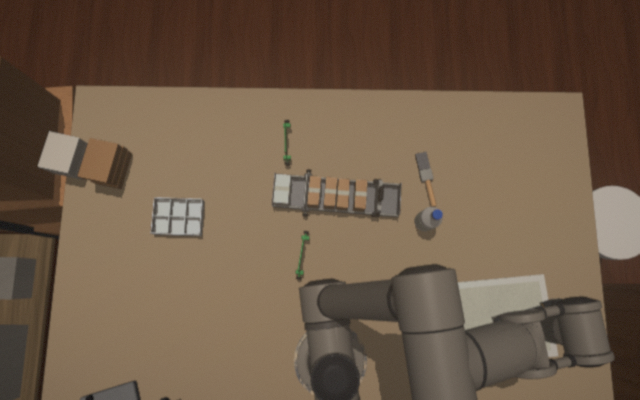

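View pics/side.png

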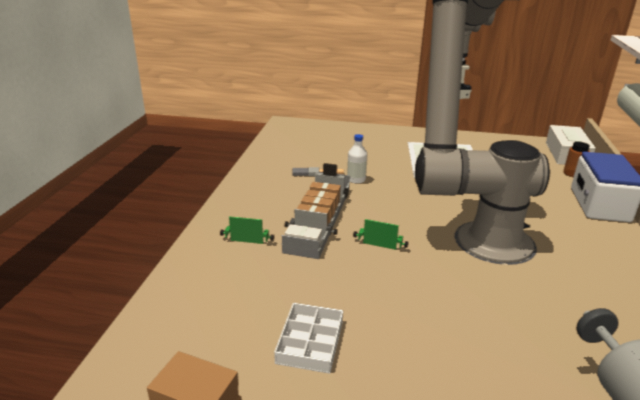

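The top view shows the tray running from (275,190) to (400,200). The grey divider is near (306,192), the follower with its dark grip is near (376,197), and the bottle is at (432,217). The two green plates at (287,142) and (303,255) are divider lookalikes outside the tray, so I rule them out by colour. I'll confirm this in one enlarged crop.

```bash
python3 - <<'E'
import cv2,numpy as np
a=cv2.imread("pics/top.png")[160:230,265:445];b=cv2.imread("pics/side.png")[130:260,270:400]
a=cv2.resize(a,None,fx=4.4,fy=4.4,interpolation=cv2.INTER_CUBIC);b=cv2.resize(b,(280,280),interpolation=cv2.INTER_CUBIC)
c=np.zeros((590,800,3),np.uint8);c[:a.shape[0],:a.shape[1]]=a;c[309:589,:280]=b
cv2.imwrite("pics/crop.png",c)
E
```

```text
(no output)
```

View pics/crop.png

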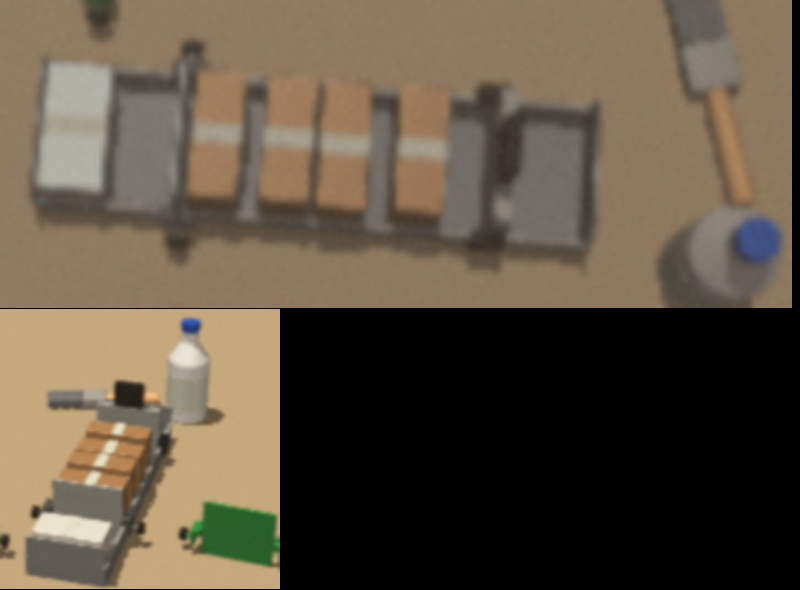

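The crop shows the grey divider at crop x≈185, with thumbscrews at (192,47) and (178,242). There are four brown cartons between it and the follower. The follower's shoes are at (490,95) and (485,242) and its black grip is at (509,152). The white carton lies beyond the divider, and the brush and bottle are at the follower's end. The grey plate in the tray is the divider I want.

```bash
cat > h.py <<'E'
from plant import bot
import numpy as np
def ray(n,u,v,z,p=None):
    p=p or bot.camera_params(n);f=200/np.tan(np.radians(p["fovy"]/2));T=p["camera_from_world"]
    R=T[:3,:3];c=-R.T@T[:3,3];d=R.T@np.array([(u-p["cx"])/f,(v-p["cy"])/f,1]);return c+d*(z-c[2])/d[2]
E
python3 - <<'E'
from h import *
P=dict(grip=(509,152,120),shoeA=(490,95,36),shoeB=(485,242,36),ts1=(192,47,36),ts2=(178,242,36),divtop=(188,140,86),
 endL1=(45,60,60),endL2=(35,205,60),endR1=(598,102,60),endR2=(585,245,60),c4=(421,150,79),c1=(217,135,79),cap=(757,240,170))
for k,(u,v,z) in P.items(): print(k,np.round(ray("top",265+u/4.4,160+v/4.4,z)))
E
```

```text
grip [ 515. -151.  120.]
shoeA [ 575. -150.   36.]
shoeB [ 462. -144.   36.]
ts1 [610.  77.  36.]
ts2 [460.  85.  36.]
divtop [528.  78.  86.]
endL1 [592. 186.  60.]
endL2 [483. 191.  60.]
endR1 [ 565. -227.   60.]
endR2 [ 457. -215.   60.]
c4 [524. -92.  79.]
c1 [533.  57.  79.]
cap [ 446. -312.  170.]
```

The measurements fit the description. The tray comes out about 410 mm long and 109 mm wide, with its yaw at about -0.065 rad. The grip is near (515,-151), and it needs about 78 mm of travel. I'll move above the grip, staying high over the bottle.

```bash
R='[[0.61,0.585,0],[0,0,-0.146],1]'
python3 -m pendant '[[[0.61,0.585,0],[0,0,-0.146],1],[[0.61,0.585,0],[0,0,-0.146],1],[[0.61,0.585,0],[0,0,-0.146],1],[[0.61,0.585,0],[0,0,-0.146],1],[[0.61,0.585,0],[0,0,-0.146],1],[[0.61,0.585,0],[0,0,-0.146],1],[[0.61,0.585,0],[0,0,-0.146],1],[[0.61,0.585,0],[0,0,-0.146],1],[[0.61,0.585,0],[0,0,-0.146],1],[[0.61,0.585,0],[0,0,-0.146],1]]'
python3 -m pendant '[[[0.61,0.585,0],[0,0,-0.146],1],[[0.61,0.585,0],[0,0,-0.146],1],[[0.61,0.585,0],[0,0,-0.146],1],[[0.61,0.585,0],[0,0,-0.146],1],[[0.61,0.585,0],[0,0,-0.146],1],[[0.61,0.585,0],[0,0,-0.146],1],[[0.61,0.585,0],[0,0,-0.146],1],[[0.61,0.585,0],[0,0,-0.146],1],[[0.61,0.585,0],[0,0,-0.146],1],[[0,0,0],[0,0,0],1]]'
python3 - <<'E'
from h import *
import cv2
print(bot.camera_params("wrist"));cv2.imwrite("pics/w1.png",bot.capture("wrist"))
E
```

```text
time: 0.93
tool_pos: [331.7, -327.1, 243.5]
tcp_rot: [-3.141, 0.0, 0.11]
contact_force: [0.7, 0.1, -0.1]
grip_width: 91.7
finger_force: 0.0
time: 1.77
tool_pos: [497.9, -167.4, 243.2]
tcp_rot: [-3.14, -0.0, -0.045]
contact_force: [-0.3, 0.3, -1.0]
grip_width: 91.7
finger_force: 0.0
{'fovy': 64.40243827185742, 'cx': 317.0172143937002, 'cy': 200.49728672966305, 'camera_from_world': array([[-4.46649438e-02, -9.98999907e-01, -2.05648501e-03,
        -1.44594077e+02],
       [-9.50351465e-01,  4.18551350e-02,  3.08350839e-01,
         4.40858816e+02],
       [-3.07956385e-01,  1.57268565e-02, -9.51270482e-01,
         5.47305820e+02],
       [ 0.00000000e+00,  0.00000000e+00,  0.00000000e+00,
         1.00000000e+00]])}
```

View pics/w1.png

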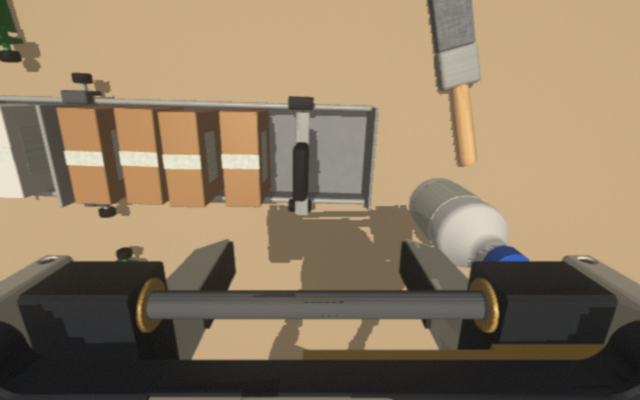

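The wrist view shows the black grip's top at about (301,145)-(300,200), and the follower's plate around (301,112)-(301,213). The near face of the divider is at about (62,107)-(55,205), and the far tray rail runs (100,101)-(375,107).

```bash
python3 - <<'E'
from h import *
for k,u,v,z in [("g1",301,146,128),("g2",300,198,128),("gc",300,172,128),("railL",100,101,34),("railR",370,107,34),("ts1",82,78,36),("ts2",107,211,36),("shoe1",301,103,36),("shoe2",299,207,36),("c4b",267,108,79),("c4b2",263,206,79)]: print(k,np.round(ray("wrist",u,v,z),1))
print(bot.get_obs()["tool_pos"])
E
```

```text
g1 [ 543.2 -157.8  128. ]
g2 [ 499.5 -154.4  128. ]
gc [ 521.9 -155.7  128. ]
railL [586.1  56.3  34. ]
railR [ 567.5 -227.8   34. ]
ts1 [609.1  67.7  36. ]
ts2 [464.5  78.1  36. ]
shoe1 [ 574.8 -155.2   36. ]
shoe2 [ 459.7 -146.    36. ]
c4b [ 572.4 -125.7   79. ]
c4b2 [ 477.2 -112.8   79. ]
[ 496.53916016 -168.74911532  243.11816821]
```

The grip centre is at (520,-154), its measured width of 44 mm is close to the given 46 mm, and the yaw is about -0.067. I'll straddle it along the tray and close.

```bash

python3 -m pendant '[[[0.15,0.1,-0.3],[0,0,-0.04],1],[[0.15,0.1,-0.4],[0,0,-0.04],1],[[0.15,0.1,-0.5],[0,0,-0.04],1],[[0.15,0.1,-0.5],[0,0,-0.04],1],[[0.15,0.1,-0.5],[0,0,-0.04],1],[[0,0,-0.5],[0,0,0],1],[[0,0,-0.5],[0,0,0],1],[[0,0,-0.5],[0,0,0],1],[[0,0,-0.4],[0,0,0],1],[[0,0,-0.25],[0,0,0],1]]'
python3 -m pendant '[[[0,0,0],[0,0,0],1],[[0,0,0],[0,0,0],-1],[[0,0,0],[0,0,0],-1],[[0,0,0],[0,0,0],-1],[[0,0,0],[0,0,0],-1],[[0,0,0],[0,0,0],-1],[[0,0,0],[0,0,0],-1],[[0,0,0],[0,0,0],-1],[[0,0,0],[0,0,0],-1],[[0,0,0],[0,0,0],-1]]'
```

```text
time: 2.65
tool_pos: [516.8, -155.7, 111.2]
tcp_rot: [-3.141, 0.003, -0.072]
contact_force: [-1.1, -0.3, 0.9]
grip_width: 92.1
finger_force: 0.0
time: 3.48
tool_pos: [518.2, -155.2, 113.3]
tcp_rot: [3.141, -0.0, -0.071]
contact_force: [-0.3, -1.1, 0.2]
grip_width: 36.4
finger_force: 0.0
```

```bash

python3 -m pendant '[[[0,0,0],[0,0,0],-1],[[0,0,0],[0,0,0],-1],[[0,0,0],[0,0,0],-1],[[0,0,0],[0,0,0],-1],[[0,0,0],[0,0,0],-1],[[0,0,0],[0,0,0],-1],[[0,0,0],[0,0,0],-1],[[0,0,0],[0,0,0],-1],[[0,0,0],[0,0,0],-1],[[0,0,0],[0,0,0],-1]]'
```

```text
time: 4.32
tool_pos: [518.2, -155.2, 113.2]
tcp_rot: [-3.142, 0.0, -0.071]
contact_force: [1.5, 1.5, -0.5]
grip_width: 11.6
finger_force: 30.0
```

The grip is held at 11.6 mm, which matches its 12 mm thickness. Now I'll slide it 50 mm gently.

```bash

python3 -m pendant '[[[0.011,0.166,0],[0,0,0],-1],[[0.011,0.166,0],[0,0,0],-1],[[0.011,0.166,0],[0,0,0],-1],[[0.011,0.166,0],[0,0,0],-1],[[0.011,0.166,0],[0,0,0],-1],[[0.011,0.166,0],[0,0,0],-1],[[0.011,0.166,0],[0,0,0],-1],[[0.011,0.166,0],[0,0,0],-1],[[0.011,0.166,0],[0,0,0],-1],[[0.011,0.166,0],[0,0,0],-1]]'
python3 -m pendant '[[[0.002,0.033,0],[0,0,0],-1],[[0.002,0.033,0],[0,0,0],-1],[[0.002,0.033,0],[0,0,0],-1],[[0.002,0.033,0],[0,0,0],-1],[[0.002,0.033,0],[0,0,0],-1],[[0.002,0.033,0],[0,0,0],-1],[[0.002,0.033,0],[0,0,0],-1],[[0.002,0.033,0],[0,0,0],-1],[[0.002,0.033,0],[0,0,0],-1],[[0.002,0.033,0],[0,0,0],-1]]'
python3 - <<'E'
from h import *
import cv2
print(bot.get_obs()["tool_pos"]);cv2.imwrite("pics/w2.png",bot.capture("wrist"))
t=bot.capture("top")[160:230,265:445];cv2.imwrite("pics/t2.png",cv2.resize(t,None,fx=4.4,fy=4.4,interpolation=2))
E
```

```text
time: 5.15
tool_pos: [521.8, -105.0, 113.2]
tcp_rot: [3.141, -0.0, -0.071]
contact_force: [2.2, -3.7, -4.2]
grip_width: 12.2
finger_force: 30.0
time: 5.98
tool_pos: [522.4, -95.7, 113.2]
tcp_rot: [3.141, -0.001, -0.071]
contact_force: [4.8, -3.4, -5.6]
grip_width: 12.3
finger_force: 30.0
[522.41820266 -95.72163153 113.23941344]
```

View pics/w2.png

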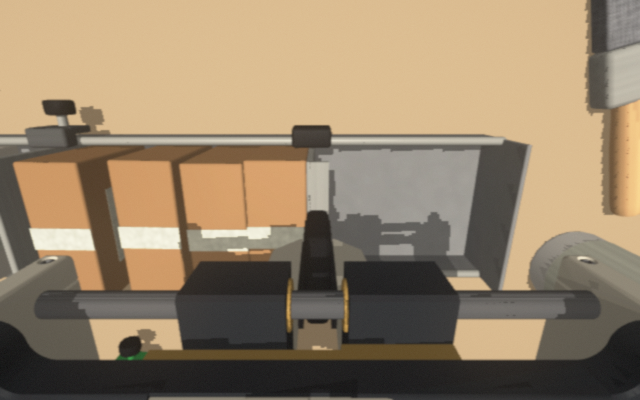

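The carton gaps are closing: carton 4 touches 3, and gaps remain at 2/3 and 1/2. The force is still low at about 4 N, so I'll continue more slowly with a slight +x trim to relieve the sideways force.

```bash

python3 -m pendant '[[[0.005,0.033,0.002],[0,0,0],-1],[[0.005,0.033,0.002],[0,0,0],-1],[[0.003,0.033,0],[0,0,0],-1],[[0.003,0.033,0],[0,0,0],-1],[[0.003,0.033,0],[0,0,0],-1],[[0.003,0.033,0],[0,0,0],-1],[[0.003,0.033,0],[0,0,0],-1],[[0.003,0.033,0],[0,0,0],-1],[[0.003,0.033,0],[0,0,0],-1],[[0.003,0.033,0],[0,0,0],-1]]'
python3 - <<'E'
from h import *
import cv2
o=bot.get_obs();print(o["tool_pos"],o["contact_force"]);cv2.imwrite("pics/w3.png",bot.capture("wrist"))
E
```

```text
time: 6.92
tool_pos: [523.1, -86.0, 113.3]
tcp_rot: [3.141, 0.0, -0.071]
contact_force: [3.0, -3.8, -5.3]
grip_width: 11.9
finger_force: 30.0
[523.13619393 -86.01121142 113.25107107] [ 2.99184271 -3.79618466 -5.30031012]
```

View pics/w3.png

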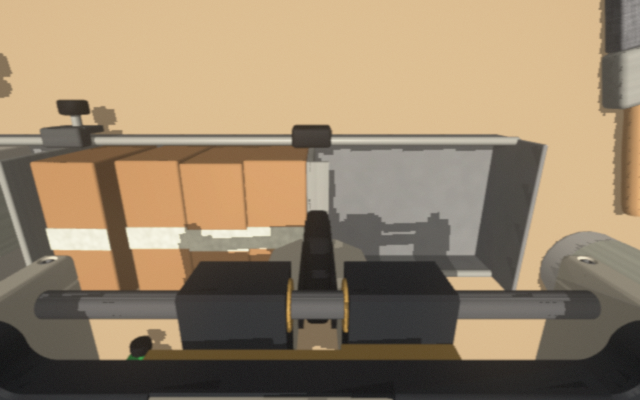

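Carton 2 now touches 3 at (183,185). A small gap remains between 1 and 2 near (110,210), and another at the divider near x≈35. I'll go on in 0.5 mm rows.

```bash

python3 -m pendant '[[[0.0015,0.0167,0],[0,0,0],-1],[[0.0015,0.0167,0],[0,0,0],-1],[[0.0015,0.0167,0],[0,0,0],-1],[[0.0015,0.0167,0],[0,0,0],-1],[[0.0015,0.0167,0],[0,0,0],-1],[[0.0015,0.0167,0],[0,0,0],-1],[[0.0015,0.0167,0],[0,0,0],-1],[[0.0015,0.0167,0],[0,0,0],-1],[[0.0015,0.0167,0],[0,0,0],-1],[[0.0015,0.0167,0],[0,0,0],-1]]'
```

```text
time: 7.8
tool_pos: [523.5, -81.0, 113.2]
tcp_rot: [3.141, 0.0, -0.071]
contact_force: [2.7, -3.6, -4.6]
grip_width: 12.1
finger_force: 30.0
```

```bash

python3 -m pendant '[[[0.0015,0.0167,0],[0,0,0],-1],[[0.0015,0.0167,0],[0,0,0],-1],[[0.0015,0.0167,0],[0,0,0],-1],[[0.0015,0.0167,0],[0,0,0],-1],[[0.0015,0.0167,0],[0,0,0],-1],[[0.0015,0.0167,0],[0,0,0],-1],[[0,0,0],[0,0,0],-1],[[0,0,0],[0,0,0],-1],[[0,0,0],[0,0,0],-1],[[0,0,0],[0,0,0],-1]]'
```

```text
time: 8.63
tool_pos: [523.7, -77.9, 113.2]
tcp_rot: [3.141, 0.0, -0.071]
contact_force: [2.0, -5.2, -5.4]
grip_width: 11.6
finger_force: 30.0
```

```bash

python3 -m pendant '[[[0.001,0.01,0],[0,0,0],-1],[[0.001,0.01,0],[0,0,0],-1],[[0.001,0.01,0],[0,0,0],-1],[[0.001,0.01,0],[0,0,0],-1],[[0.001,0.01,0],[0,0,0],-1],[[0.001,0.01,0],[0,0,0],-1],[[0.001,0.01,0],[0,0,0],-1],[[0.001,0.01,0],[0,0,0],-1],[[0.001,0.01,0],[0,0,0],-1],[[0.001,0.01,0],[0,0,0],-1]]'
```

```text
time: 9.47
tool_pos: [524.0, -74.6, 113.3]
tcp_rot: [3.142, 0.001, -0.071]
contact_force: [2.0, -5.0, -5.3]
grip_width: 11.9
finger_force: 30.0
```

```bash
python3 - <<'E'
from h import *
import cv2
o=bot.get_obs();print(o["tool_pos"],o["contact_force"]);cv2.imwrite("pics/w4.png",bot.capture("wrist"))
E
```

```text
[523.97616601 -74.57381226 113.25912806] [ 2.01335657 -5.03027399 -5.26675577]
```

View pics/w4.png

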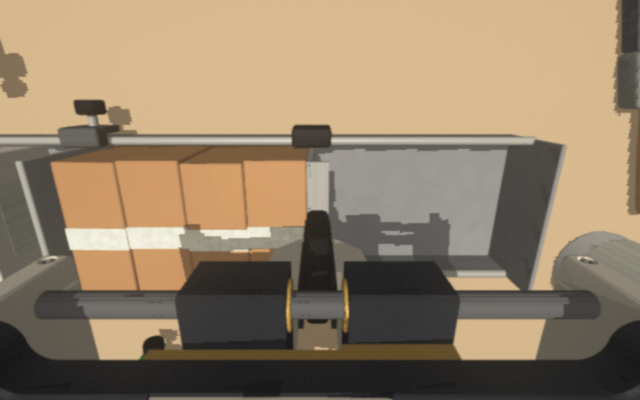

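All four cartons are together now. The divider's top edge runs about (25,160)-(48,275), and carton 1's top edge about (58,160)-(78,285). I'll work out the remaining gap.

```bash
python3 - <<'E'
from h import *
t=np.array([.068,.9977])
for k,u,v,z in [("div",26,170,86),("div",45,262,86),("c1",59,170,79),("c1",71,245,79),("c4",307,170,79)]:
    p=ray("wrist",u,v,z);print(k,np.round(p,1),round(float(p[:2]@t),1))
print(bot.get_obs()["tool_pos"][:2]@t)
E
```

```text
div [581.   79.1  86. ] 118.4
div [525.6  87.6  86. ] 123.1
c1 [578.6  67.2  79. ] 106.4
c1 [532.5  74.9  79. ] 110.9
c4 [568.7 -72.2  79. ] -33.3
-38.73916868565053
```

About 8–12 mm remains to the divider. I'll continue slowly and watch the force.

```bash

python3 -m pendant '[[[0.001,0.0133,0],[0,0,0],-1],[[0.001,0.0133,0],[0,0,0],-1],[[0.001,0.0133,0],[0,0,0],-1],[[0.001,0.0133,0],[0,0,0],-1],[[0.001,0.0133,0],[0,0,0],-1],[[0.001,0.0133,0],[0,0,0],-1],[[0.001,0.0133,0],[0,0,0],-1],[[0.001,0.0133,0],[0,0,0],-1],[[0.001,0.0133,0],[0,0,0],-1],[[0.001,0.0133,0],[0,0,0],-1]]'
```

```text
time: 10.35
tool_pos: [524.2, -70.6, 113.2]
tcp_rot: [-3.142, 0.001, -0.071]
contact_force: [0.1, -4.3, -7.7]
grip_width: 11.8
finger_force: 30.0
```

```bash

python3 -m pendant '[[[0.0005,0.01,0],[0,0,0],-1],[[0.0005,0.01,0],[0,0,0],-1],[[0.0005,0.01,0],[0,0,0],-1],[[0.0005,0.01,0],[0,0,0],-1],[[0.0005,0.01,0],[0,0,0],-1],[[0.0005,0.01,0],[0,0,0],-1],[[0.0005,0.01,0],[0,0,0],-1],[[0,0,0],[0,0,0],-1],[[0,0,0],[0,0,0],-1],[[0,0,0],[0,0,0],-1]]'
```

```text
time: 11.18
tool_pos: [524.5, -68.4, 113.3]
tcp_rot: [-3.141, 0.0, -0.071]
contact_force: [-0.7, -3.1, -8.6]
grip_width: 11.8
finger_force: 30.0
```

```bash

python3 -m pendant '[[[0.0005,0.01,-0.001],[0,0,0],-1],[[0.0005,0.01,-0.001],[0,0,0],-1],[[0.0005,0.01,-0.001],[0,0,0],-1],[[0.0005,0.01,-0.001],[0,0,0],-1],[[0.0005,0.01,-0.001],[0,0,0],-1],[[0.0005,0.01,-0.001],[0,0,0],-1],[[0.0005,0.01,-0.001],[0,0,0],-1],[[0,0,0],[0,0,0],-1],[[0,0,0],[0,0,0],-1],[[0,0,0],[0,0,0],-1]]'
```

```text
time: 12.02
tool_pos: [524.6, -66.5, 113.2]
tcp_rot: [3.141, 0.0, -0.071]
contact_force: [-2.1, -4.7, -6.5]
grip_width: 11.6
finger_force: 30.0
```

```bash

python3 -m pendant '[[[0.0005,0.01,0],[0,0,0],-1],[[0.0005,0.01,0],[0,0,0],-1],[[0.0005,0.01,0],[0,0,0],-1],[[0.0005,0.01,0],[0,0,0],-1],[[0.0005,0.01,0],[0,0,0],-1],[[0,0,0],[0,0,0],-1],[[0,0,0],[0,0,0],-1],[[0,0,0],[0,0,0],-1],[[0,0,0],[0,0,0],-1],[[0,0,0],[0,0,0],-1]]'
```

```text
time: 12.85
tool_pos: [524.6, -66.0, 113.2]
tcp_rot: [3.14, 0.0, -0.071]
contact_force: [-2.8, -9.8, -7.5]
grip_width: 11.7
finger_force: 30.0
```

The resistance has started climbing: it moved only 0.5 mm of 1.5 commanded, at 9.8 N. I'll give one more small nudge to confirm it is tight.

```bash

python3 -m pendant '[[[0.0005,0.01,0],[0,0,0],-1],[[0.0005,0.01,0],[0,0,0],-1],[[0.0005,0.01,0],[0,0,0],-1],[[0,0,0],[0,0,0],-1],[[0,0,0],[0,0,0],-1],[[0,0,0],[0,0,0],-1],[[0,0,0],[0,0,0],-1],[[0,0,0],[0,0,0],-1],[[0,0,0],[0,0,0],-1],[[0,0,0],[0,0,0],-1]]'
```

```text
time: 13.68
tool_pos: [524.6, -66.0, 113.2]
tcp_rot: [3.139, 0.0, -0.071]
contact_force: [-3.3, -14.0, -7.5]
grip_width: 11.8
finger_force: 30.0
```

```bash
python3 - <<'E'
from h import *
import cv2
o=bot.get_obs();print(o["tool_pos"],o["contact_force"]);cv2.imwrite("pics/w5.png",bot.capture("wrist"))
E
```

```text
[524.63546862 -65.96833531 113.24384356] [ -3.34313751 -13.95154732  -7.50127615]
```

View pics/w5.png

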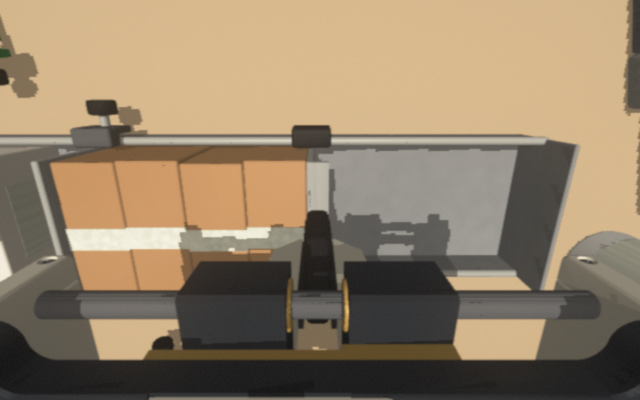

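The row is tight: 14 N with no further movement, and carton 1 sits at the divider (x≈57). Now I'll ease the follower back about 18 mm.

```bash

python3 -m pendant '[[[-0.001,-0.02,0],[0,0,0],-1],[[-0.001,-0.02,0],[0,0,0],-1],[[-0.001,-0.03,0],[0,0,0],-1],[[-0.002,-0.033,0],[0,0,0],-1],[[-0.002,-0.033,0],[0,0,0],-1],[[-0.002,-0.033,0],[0,0,0],-1],[[-0.002,-0.033,0],[0,0,0],-1],[[-0.002,-0.033,0],[0,0,0],-1],[[-0.002,-0.033,0],[0,0,0],-1],[[-0.002,-0.033,0],[0,0,0],-1]]'
python3 -m pendant '[[[-0.002,-0.033,0],[0,0,0],-1],[[-0.002,-0.033,0],[0,0,0],-1],[[-0.002,-0.033,0],[0,0,0],-1],[[-0.002,-0.033,0],[0,0,0],-1],[[-0.002,-0.033,0],[0,0,0],-1],[[-0.002,-0.033,0],[0,0,0],-1],[[-0.002,-0.033,0],[0,0,0],-1],[[-0.002,-0.033,0],[0,0,0],-1],[[0,0,0],[0,0,0],-1],[[0,0,0],[0,0,0],-1]]'
```

```text
time: 14.57
tool_pos: [524.1, -73.0, 113.2]
tcp_rot: [-3.141, 0.0, -0.071]
contact_force: [-3.7, 1.7, -3.2]
grip_width: 11.6
finger_force: 30.0
time: 15.4
tool_pos: [523.6, -81.2, 113.2]
tcp_rot: [3.141, 0.0, -0.071]
contact_force: [-5.2, 1.5, -0.9]
grip_width: 11.8
finger_force: 30.0
```

That is 15.2 mm so far. I'll go back 2 mm more, then release. The fingertips stay about 17 mm above the carton tops.

```bash

python3 -m pendant '[[[0.002,-0.033,0],[0,0,0],-1],[[0.002,-0.033,0],[0,0,0],-1],[[0,0,0],[0,0,0],-1],[[0,0,0],[0,0,0],-1],[[0,0,0],[0,0,0],0],[[0,0,0],[0,0,0],0],[[0,0,0],[0,0,0],0],[[0,0,0],[0,0,0],0],[[0,0,0],[0,0,0],0],[[0,0,0],[0,0,0],0]]'
python3 -m pendant '[[[0,0,0],[0,0,0],0],[[0,0,0],[0,0,0],0],[[0,0,0],[0,0,0],0],[[0,0,0],[0,0,0],0],[[0,0,0],[0,0,0],0],[[0,0,0],[0,0,0],0],[[0,0,0.1],[0,0,0],0],[[0,0,0.2],[0,0,0],0],[[0,0,0.3],[0,0,0],0],[[0,0,0.4],[0,0,0],0]]'
python3 -m pendant '[[[0,0,0.5],[0,0,0],0],[[0,0,0.5],[0,0,0],0],[[0,0,0.5],[0,0,0],0],[[0,0,0.5],[0,0,0],0],[[0,0,0.5],[0,0,0],0],[[0,0,0.4],[0,0,0],0],[[0,0,0.2],[0,0,0],0],[[0,0,0],[0,0,0],0],[[0,0,0],[0,0,0],0],[[0,0,0],[0,0,0],0]]'
python3 - <<'E'
from h import *
import cv2
o=bot.get_obs();print(o["tool_pos"],o["contact_force"]);cv2.imwrite("pics/w6.png",bot.capture("wrist"))
E
```

```text
time: 16.23
tool_pos: [524.2, -83.1, 113.3]
tcp_rot: [3.141, -0.001, -0.071]
contact_force: [-0.3, 0.3, 0.1]
grip_width: 44.4
finger_force: 0.0
time: 17.07
tool_pos: [523.7, -82.9, 143.7]
tcp_rot: [-3.141, 0.001, -0.071]
contact_force: [-0.1, 0.7, 0.7]
grip_width: 46.0
finger_force: 0.0
time: 17.9
tool_pos: [523.5, -82.8, 235.5]
tcp_rot: [-3.141, 0.001, -0.071]
contact_force: [-0.1, 1.0, -0.3]
grip_width: 45.9
finger_force: 0.0
[523.52635487 -82.84875515 235.51943632] [-0.06923355  0.99493276 -0.27860967]
```

View pics/w6.png

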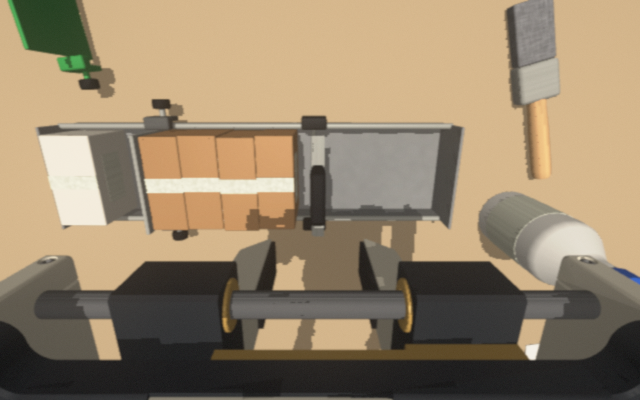

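The row is closed against the divider, from (142,180) to (297,180), and upright. The follower is at (318,195), clear of the last carton, and the gripper touches nothing. The pull-back measured 17 mm.

```bash
python3 -c "
from plant import bot
print(bot.close_job())"
```

```text
the job is handed in; nothing more can be done
None
```

The job is handed in, with no verdict returned: the row was pushed tight against the divider at about 14 N, the follower eased back about 17 mm and released, and the last picture shows the row closed up, upright and the other things undisturbed.

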